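# Close the carton and hold it under the press

## Task

Close the small carton standing in the white nest: fold its two short side flaps down flat first, then the long lid flap down flat over them, and push the nest (it has an upright tab for this) all the way to its stop so the carton stands under the press head. Then push the black knob of the spring-loaded ram 23 mm down, so that its pad squeezes the lid without crushing the carton, and finish while holding the knob there: do not let go. Leave the loose bottles and the bin where they are.

Things in the scene. Friction and masses are not known exactly. Their poses are not given: they have to be found in the camera images.
- press: Fixed bench press; the other entries use this frame (mm). Origin on the table under its base, z up, +x the way the nest slides (mostly to the robot's right), +y away from the robot. Aluminium base plate x -225 to 205, y -100 to 100, top at z 24; two steel rails along x at y +-58, top z 38. The ram's axis is at x 80, y 0.
- nest (a joint): Slide of the white nylon nest with the carton along the press's +x, m. 0: carton centre at x -90, y 0 of the press, in the open; 0.170: home at the stop, carton centre under the ram (x 80). Starts 0 to 0.025. Friction about 3 N; stays where left. Nest 100 wide, z 26 to 48, from 125 behind (-x) to 70 ahead of the carton's centre.
- tab_top (a point): Top centre of the upright white push tab on the nest's tail, 115 mm behind (-x) the carton's centre. The tab is 10 thick (along the slide), 44 wide, 48 high, top at z 96. It moves with the nest.
- carton_top (a point): Centre of the carton's open mouth at z 105 of the press. Carton fixed in the nest: 90 along the slide x 80 across x 57 high, cardboard walls 3 thick, a black bottle inside, its top 6 mm below the mouth. Axes as the press's. It moves with the nest.
- flap_far (a joint): Short side flap hinged along the carton's +y top edge (y 40, z 105), 82 wide, 36 long from its hinge, 3 thick. 0 = folded down flat over the mouth, 1.57 = upright, more = leaning outward (limit 2.3 rad). A stiff crease (about 0.02 N m): stays where left. Starts 1.65 to 2.0.
- flap_near (a joint): Short side flap hinged along the carton's -y top edge (y -40, z 105, the robot's side); otherwise the same as flap_far. Starts 1.65 to 2.0.
- lid_flap (a joint): Long lid flap hinged along the carton's -x top edge (45 mm behind the carton's centre, z 109), 88 long, 78 wide, 3 thick. 0 = folded flat over the side flaps, 1.57 = upright, more = leaning away from the press head, over the tab (limit 2.3 rad). Crease about 0.03 N m: stays where left. Starts 1.65 to 2.0.
- flap_far_edge (a point): Middle of the free edge of flap_far.
- flap_near_edge (a point): Middle of the free edge of flap_near.
- lid_flap_edge (a point): Middle of the free edge of lid_flap.
- ram (a joint): Downward travel of the spring-loaded ram, m: 0 = up (at rest), 0.030 = bottomed. The spring pushes back with about 5 N at the top, 13 N at 0.023 and 15 N at the bottom and lifts the ram when let go. Its soft pad, radius 24, meets the closed lid at 0.018; wanted 0.023.
- ram_top (a point): Centre of the top face of the ram's round black knob, 44 mm in diameter and 22 high; at rest the top is 260 mm above the table. Moves with the ram.
- bottle_a: Loose bystander: square black bottle 42 x 42 x 75 with a small red collar and white nozzle (93 high in all), standing on the table beyond the press. Origin: centre of the underside.
- bottle_b: Loose bystander: the same kind of bottle, also beyond the press. Origin: centre of the underside.
- bin: Loose bystander: open black bin 150 x 110 x 60 holding red collars, to the robot's left. Origin: centre of the underside.
- head (a point): Centre of the press head's top: x 80, y 0, z 200 of the press. The head is a fixed cylinder of radius 30, z 152 to 200, around the ram, on an arm 34 wide (top z 196) to a steel column of radius 15 at x 172, top z 205.

How it is judged (in metres and radians):
On the way, in this order (a step that is already met when the one before it is completed fails the run):
1. both short side flaps are folded down flat (value of joint each of flap_far, flap_near below 0.2 rad), for 0.2 s.
2. the lid flap is folded down flat over them (all of step 1 and value of joint lid_flap below 0.12 rad), for 0.2 s.
3. the nest is home at its stop under the press head (value of joint lid_flap below 0.12 rad and value of joint nest above 0.164 m), for 0.2 s.
At the end, for the whole second after the job is handed in: Side flaps within 0.2 rad and lid within 0.12 rad of flat, nest within 6 mm of its stop, and the fingers hold the ram down at 19 to 27 mm of travel (more than 4 N) through the last second (all of step 1 and all of step 3 and value of joint ram between 0.019 and 0.027 m and contact force between the fingers and ram above 4 N); the arm keeps its last pose, push and grip.
It fails at once if the lid is folded before the side flaps are down (value of joint lid_flap below 0.9 rad and value of joint any of flap_far, flap_near above 0.5 rad).
It fails at once if the ram is pushed down before the carton is under it (value of joint ram above 0.01 m and value of joint nest below 0.16 m).
It fails at once if the ram crushes the carton (pushed past 28.5 mm) (value of joint ram above 0.0285 m).
It fails at once if a bottle or the bin is disturbed (distance of any of bottle_a, bottle_b, bin from where it was at the start of the episode above 0.03 m or angle between any of bottle_a, bottle_b's own z axis and vertical above 0.4 rad).
It also fails if it takes over 61 s, if anything falls off the work surface, if the arm or the gripper's body presses on something with over 40 N, if the wrist force passes 120 N, or if a joint passes its speed limit or range.

## Robot

A 6-joint arm with a two-finger parallel gripper is mounted at the origin on the work surface. World frame = base frame: x ahead of the robot, y to its left, z up, the work surface at z = 0. Lengths are in m, angles in degrees, forces in N, time in s.
With the tool pointing down it reaches from about 0.4 to 0.825 m from the base axis. Payload 7 kg.
Tool frame: the origin (TCP) lies at the very end of the fingers, on their centre line; the grasp point (between the pads) lies 19 mm behind it; z points along the fingers, y is the line along which they close (so a half turn about z gives the same grasp; the last joint's range is limited). The gripper opens to 88 mm and grips with 3 to 60 N. Pads are 19 mm wide; open, the fingers measure 130 mm over their backs; the gripper's body (78 mm by 193 mm) begins 47 mm behind the grasp point.
Start: joints at [-56.316, 20.546, 0.682, 0, -70.136, -16.507], TCP at [0.199, -0.645, 0.227] pointing down, gripper open.
Joint ranges: [-176.03, 176.03], [-82.01, 121.73], [-58.28, 71.71], [-173.87, 95.51], [-174.79, -0.11], [-173.66, 173.66]. Speed limits (degrees/s): [136.94, 136.94, 172.46, 180, 180, 180].

## Interface

Orientations are given as [roll, pitch, yaw] about the fixed x, y, z axes, in that order (R = Rz(yaw) Ry(pitch) Rx(roll)).
In Python, from plant import get_obs, snapshot, camera_params, close_job, boxes_of, cut_out, landmark_of gives the robot as it stands.
- The arm moves only by the shell command python3 -m inch 'ROWS' [OPENING]. ROWS is text: rows parted by semicolons, each of 6 numbers parted by spaces: the shift along the tool's x, y, z in units of 30 cm (1.0 is 30 cm), then the turn, a rotation vector about the tool's x, y, z in units of pi rad (1.0 is pi rad). A call has 1 to 10 rows; each row is the pose to reach, as a shift and turn from the pose commanded when the call began, along the tool's axes at that moment, turning the shorter way round; what a row does not reach only later rows make up. A row lasts 1/12 s, in which the tool goes at most 41.7 mm and 7.16 degrees, less where a joint would pass 70% of its speed; a pose out of reach is approached as far as the arm can. A call with a number of a shift or a turn outside -1 to 1 is refused whole. A call with a gripper value outside its range is refused whole. OPENING is the closure, from -1 (fully open) to 1 (shut), set as the call begins (- or left out, the last holds). The fingers move at their own pace and stop on an object; the grip force is fixed at half the most. Time passes only in rows, so rows that repeat a pose let the fingers close. It gives the time, the measured TCP pose, the force, the opening and the grip force at its end, in the units of the state.
- get_obs(): the state, without advancing time (a new reading comes with each control period).
- snapshot(name): name is "side" or "top"; returns the picture (420x560x3 uint8, red, green, blue); there is no depth.
- camera_params(name): a dict with "mtx" (3x3 intrinsics, pixels), "rvec" (rotation vector, rad) and "tvec" (3), from world to camera coordinates, as OpenCV has them. Camera axes: x right, y down, z forward; pixel columns grow to the right and rows downward; lengths in m; the calibration is good to about 2 mm. A picture is of the moment at which its call begins. camera_params takes no time and is no camera call.
- close_job(): hands the job in; it is judged then, once.
Trained networks look in the newest picture that a camera, given by its name, has taken for a name from the list of things; names that differ only in an ending like _2 or _b are one class to them, and where a whole thing is asked for, a point or a joint stands for the part that bears it (a point fixed in the world has none). Each returns a list of dicts, best first, with "p" (0 to 1); they miss things now and then, are a little off and sometimes report something else, mostly with a low value. They report only what shows in the picture. A call takes as long as a camera call.
- boxes_of(camera, thing): "rect" ([left, top, width, height] in pixels, round what is visible of it).
- cut_out(camera, thing): "pixels" (420x560 bool, what is visible of it) and "rect" ([left, top, width, height] in pixels, round what is visible of it).
- landmark_of(camera, thing): "uv" ([column, row] in pixels: a listed point, or the origin of a listed thing).
The state is a dict: "clock": time; "joint_pos": joint angles; "qvel": joint speeds; "tau": joint torques, N m; "tool_pos": TCP position; "orientation": TCP orientation; "force": force on the tool from outside, world axes, zero at the start; "moment": the same for the moment, N m; "opening": finger opening in m; "gripper_force": force on a finger pad.
Only numpy, scipy, OpenCV 4.12 (cv2) and the standard library are available. Lean on these libraries where they do the work, as an engineer would, in place of code of your own. Each camera call takes 0.05 s, during which the arm holds its last target. There are 200 camera calls.

## Working session

There is one attempt and no reset: what is moved stays moved. The work goes in short steps, Python scripts to look and compute and a shell command to move; the robot and the scene stay as the last step left them, time stands still between calls to the robot, and variables do not carry over. Pictures are saved under pics/ and viewed, at most 10 in all, crops included, and the job is handed in when it is done.

```bash
ls; mkdir -p pics; cat > h.py <<'E'
import numpy as np, cv2
from plant import *
def P(c):
    p=camera_params(c);R=cv2.Rodrigues(np.array(p['rvec'],float))[0];return np.array(p['mtx'],float),R,np.array(p['tvec'],float).reshape(3)
def proj(c,X):
    K,R,t=P(c);x=(np.atleast_2d(X)@R.T+t)@K.T;return x[:,:2]/x[:,2:]
def ray(c,uv):
    K,R,t=P(c);d=R.T@np.linalg.inv(K)@np.array([*uv,1.]);return -R.T@t,d/np.linalg.norm(d)
def atz(c,uv,z):
    o,d=ray(c,uv);return o+d*(z-o[2])/d[2]
E
python3 - <<'E'
from h import *
for c in('side','top'):
    cv2.imwrite(f'pics/{c}0.png',snapshot(c)[...,::-1]); print(c,ray(c,(280,210)))
    for n in('tab_top','carton_top','flap_far_edge','flap_near_edge','lid_flap_edge','ram_top','head','press','bottle_a','bin'):
        print(n,[(np.round(r['uv'],1).tolist(),round(r['p'],2)) for r in landmark_of(c,n)[:3]])
print(get_obs())
E
```

```text
pics
side (array([0.15171007, 0.87034503, 0.80357977]), array([ 0.40586834, -0.67796133, -0.61289423]))
tab_top [([272.6, 235.3], 0.76)]
carton_top [([273.9, 365.0], 0.31)]
flap_far_edge [([283.5, 191.2], 0.64), ([339.8, 136.1], 0.21)]
flap_near_edge [([317.8, 208.2], 0.61)]
lid_flap_edge [([285.2, 191.6], 0.78), ([340.7, 135.2], 0.42)]
ram_top [([342.2, 136.7], 0.69), ([282.8, 190.1], 0.33)]
head [([335.3, 160.1], 0.63)]
press [([318.0, 226.3], 0.72), ([317.3, 208.9], 0.72)]
bottle_a [([300.3, 193.6], 0.67), ([269.6, 207.6], 0.6)]
bin [([276.3, 365.1], 0.82), ([316.4, 226.6], 0.59)]
top (array([0.37650465, 0.15637955, 1.35183165]), array([ 0.18806739,  0.017468  , -0.98200078]))
tab_top [([272.0, 220.3], 0.93)]
carton_top [([317.5, 233.5], 0.83)]
flap_far_edge [([324.0, 212.4], 0.51)]
flap_near_edge []
lid_flap_edge [([299.2, 216.9], 0.45)]
ram_top [([393.1, 234.8], 0.89)]
head [([388.0, 238.3], 0.67), ([182.7, 284.5], 0.46)]
press [([393.8, 235.1], 0.67)]
bottle_a [([392.2, 202.7], 0.95), ([349.7, 179.0], 0.75), ([316.4, 248.2], 0.17)]
bin [([182.1, 284.4], 0.9)]
{'clock': 1.1, 'joint_pos': array([-5.63144722e+01,  2.05447287e+01,  6.80601151e-01,  7.08985789e-04,
       -7.01368222e+01, -1.65063486e+01]), 'qvel': array([ 0.01505772, -0.04557821,  0.03857663, -0.09298095, -0.06377797,
       -0.03151649]), 'tau': array([-3.35620407e-04, -5.82389510e+01,  2.93304491e+01,  7.00266570e+00,
        1.23679198e-02, -1.17843338e-04]), 'tool_pos': array([ 0.19932415, -0.64485896,  0.22657157]), 'orientation': array([ 1.79999279e+02, -9.09150085e-04, -1.62820580e+02]), 'force': array([-0.02596534,  0.36083463, -0.41746239]), 'moment': array([-0.0027544 ,  0.00737855, -0.02708988]), 'gripper_force': 0.0, 'opening': 0.08756529936412685}
```

```bash
python3 - <<'E'
import cv2
a=cv2.imread('pics/side0.png');b=cv2.imread('pics/top0.png')
cv2.imwrite('pics/c1.png',cv2.resize(a[100:300,190:440],(800,640))[:600])
cv2.imwrite('pics/c2.png',cv2.resize(b[130:310,230:470],(800,600)))
E
```

```text
(no output)
```

View pics/c1.png

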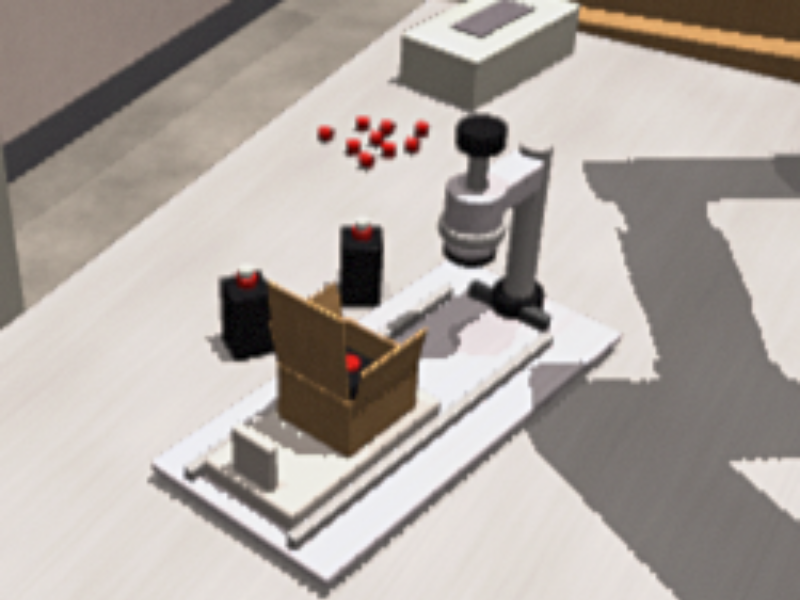

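View pics/c2.png

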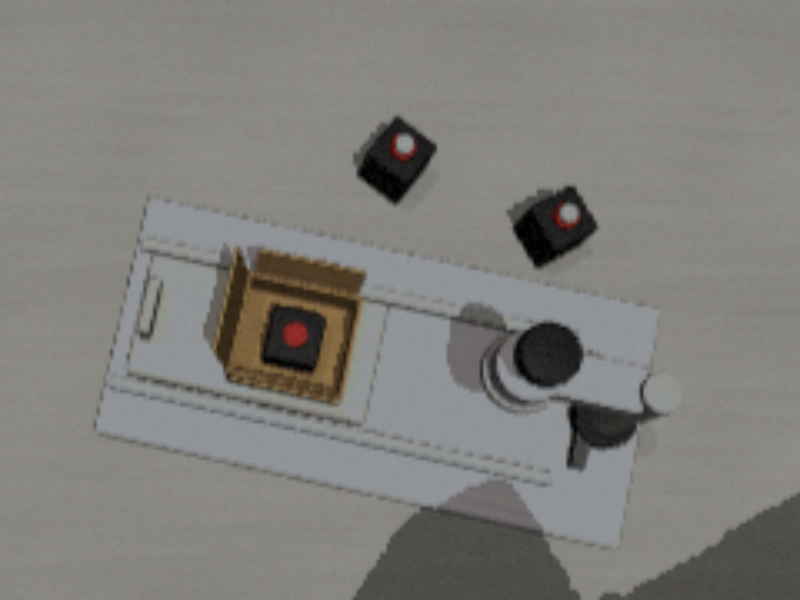

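```bash
cat >> h.py <<'E'
def T(p,X):
    x,y,a=p;X=np.atleast_2d(X)/1000.;c,s=np.cos(a),np.sin(a)
    return np.c_[x+c*X[:,0]-s*X[:,1],y+s*X[:,0]+c*X[:,1],X[:,2]]
E
python3 - <<'E'
from h import *
from scipy.optimize import least_squares
s=10/3
top=[((150,197),(-225,100,24)),((658,311),(205,100,24)),((618,548),(205,-100,24)),((96,433),(-225,-100,24)),((548,354),(80,0,260))]
top=[((230+u/s,130+v/s),X) for (u,v),X in top]
side=[((152,465),(-225,100,24)),((325,578),(-225,-100,24)),((620,335),(205,-100,24)),((481,125),(80,0,260))]
side=[((190+u/3.2,100+v/3.2),X) for (u,v),X in side]
def res(p):
    return np.concatenate([(proj(c,T(p,X))[0]-uv) for c,L in(('top',top),('side',side)) for uv,X in L])
r=least_squares(res,[.5,-.1,-1.7],loss='soft_l1');print(r.x,np.degrees(r.x[2]));print(res(r.x).reshape(-1,2).round(1))
p=r.x;np.save('p.npy',p)
# nest from tab top/ carton_top
for c,uv in(('top',(272.0,220.3)),('side',(272.6,235.3))):
    g=least_squares(lambda n:proj(c,T(p,(-205+n[0],n[1],96)))[0]-uv,[10,0]).x;print('tab',c,g)
g=least_squares(lambda n:proj('top',T(p,(-90+n[0],n[1],105)))[0]-(317.5,233.5),[10,0]).x;print('carton',g)
for n in('tab_top','carton_top'):print(n)
# flap angles: lid edge etc from nest n
n=g[0]
print('lid',least_squares(lambda a:(proj('top',T(p,(-135+n+88*np.cos(a[0]),0,109+88*np.sin(a[0]))))[0]-(299.2,216.9)),[1.8]).x)
print('bot',[ (lambda w:w.round(3))(atz('top',uv,.09)) for uv in((392.2,202.7),(349.7,179))], atz('top',(182,284.4),0))
E
```

```text
[ 0.54871941 -0.0028708  -1.76404785] -101.07249684684825
[[-1.2 -0.4]
 [ 0.5 -1. ]
 [-0.2  0.5]
 [-1.6 -0.2]
 [ 0.5 -0.1]
 [-0.9 -1.1]
 [ 0.9  0.8]
 [ 1.  -0.8]
 [ 0.6 -0.3]]
tab top [-0.45746182  1.37980811]
tab side [12.68515894 -3.29317909]
carton [ 5.51946604 -8.05092986]
tab_top
carton_top
lid [1.66453229]
bot [array([ 0.645, -0.113,  0.09 ]), array([ 0.706, -0.002,  0.09 ])] [0.42390725 0.43911273 0.        ]
```

```bash
cat >> h.py <<'E'
from scipy.spatial.transform import Rotation as Ro
p=np.load('p.npy')
def rows(*tg):
    "press-frame mm targets, tool down with tool x = press x -> rows"
    o=get_obs();R0=Ro.from_euler('xyz',o['orientation'],degrees=True)
    Rt=Ro.from_euler('xyz',[180,0,np.degrees(p[2])],degrees=True)
    w=(R0.inv()*Rt).as_rotvec()/np.pi
    for t in tg:
        d=R0.inv().apply(T(p,t)[0]-o['tool_pos'])/.3
        print(t,' '.join(f'{v:.3f}' for v in [*d,*w]))
def where():
    o=get_obs();d=o['tool_pos']-[p[0],p[1],0];c,s=np.cos(p[2]),np.sin(p[2])
    print(round(o['clock'],2),'press mm',(1000*np.array([c*d[0]+s*d[1],-s*d[0]+c*d[1],d[2]])).round(1),o['orientation'].round(1),o['force'].round(1),round(o['opening'],3))
E
python3 - <<'E'
from h import *
where();rows((150,-130,400),(-80,95,330),(-80,95,122))
print(proj('top',T(p,[(-20+n,50,48) for n in(0,10,20)]+[(-20+n,-50,48) for n in(0,10,20)])).round(1).tolist())
print([(230+u*.3,130+v*.3) for u,v in((386,305),(365,422))])
E
```

```text
1.1 press mm [ 697.1 -219.6  226.6] [ 180.    -0.  -162.8] [-0.   0.4 -0.4] 0.088
(150, -130, 400) -1.126 1.465 -0.578 0.000 -0.000 -0.343
(-80, 95, 330) -2.150 1.785 -0.345 0.000 -0.000 -0.343
(-80, 95, 122) -2.150 1.785 0.349 0.000 -0.000 -0.343
[[344.3, 220.7], [348.0, 221.5], [351.6, 222.3], [336.8, 257.2], [340.5, 258.1], [344.2, 258.9]]
[(345.8, 221.5), (339.5, 256.6)]
```

```bash
python3 -m inch '-0.2 0.2 -0.4 0 0 -0.05;-0.4 0.45 -0.57 0 0 -0.1;-1 0.9 -0.57 0 0 -0.343;-1 0.9 -0.57 0 0 -0.343;-1 0.9 -0.57 0 0 -0.343;-1 0.9 -0.57 0 0 -0.343;-1 0.9 -0.57 0 0 -0.343;-1 0.9 -0.57 0 0 -0.343;-1 0.9 -0.57 0 0 -0.343;-1 0.9 -0.57 0 0 -0.343' 1
python3 -c "
from h import *
where();rows((-80,95,380),(-80,95,122))"
```

```text
clock: 1.93
tool_pos: [0.3906, -0.3225, 0.389]
orientation: [-179.9, -0.0, -100.8]
force: [1.2, 0.7, 0.3]
opening: 0.0267
gripper_force: 0.0
1.93 press mm [344.  -93.8 389. ] [-179.9   -0.  -100.8] [1.2 0.7 0.3] 0.027
(-80, 95, 380) -1.410 -0.636 0.030 -0.000 -0.000 0.002
(-80, 95, 122) -1.410 -0.635 0.890 -0.000 -0.000 0.002
```

```bash
python3 -m inch '-0.9 -0.4 0 0 0 0.002;-0.9 -0.4 0 0 0 0.002;-0.9 -0.4 0 0 0 0.002;-0.9 -0.4 0 0 0 0.002;-0.9 -0.4 0 0 0 0.002;-0.9 -0.4 0 0 0 0.002;-0.9 -0.4 0 0 0 0.002;-0.9 -0.4 0 0 0 0.002;-0.9 -0.4 0 0 0 0.002;-0.9 -0.4 0 0 0 0.002'
python3 -c "
from h import *
where();rows((-80,95,220),(-80,95,122))"
```

```text
clock: 2.77
tool_pos: [0.5598, -0.0822, 0.3877]
orientation: [180.0, -0.0, -101.4]
force: [0.2, 0.2, -0.2]
opening: 0.0002
gripper_force: 0.0
2.77 press mm [ 75.7  26.1 387.7] [ 180.    -0.  -101.4] [ 0.2  0.2 -0.2] 0.0
(-80, 95, 220) -0.521 -0.227 0.559 0.000 -0.000 -0.002
(-80, 95, 122) -0.521 -0.227 0.885 0.000 -0.000 -0.002
```

```bash
python3 -m inch '-0.52 -0.23 0 0 0 0.002;-0.52 -0.23 0 0 0 0.002;-0.52 -0.23 0 0 0 0.002;-0.52 -0.23 0 0 0 0.002;-0.52 -0.23 0.5 0 0 0.002;-0.52 -0.23 0.88 0 0 0.002;-0.52 -0.23 0.88 0 0 0.002;-0.52 -0.23 0.88 0 0 0.002;-0.52 -0.23 0.88 0 0 0.002;-0.52 -0.23 0.88 0 0 0.002'
python3 -c "
from h import *
where()"
```

```text
clock: 3.6
tool_pos: [0.658, 0.0548, 0.1374]
orientation: [-179.9, 0.0, -101.9]
force: [1.4, 0.8, 0.3]
opening: 0.0003
gripper_force: 0.0
3.6 press mm [-77.6  96.2 137.4] [-179.9    0.  -101.9] [1.4 0.8 0.3] 0.0
```

```bash
python3 -m inch '0 0.03 0.05 0 0 -0.004;0 0.07 0.051 0 0 -0.004;0 0.11 0.051 0 0 -0.004;0 0.14 0.051 0 0 -0.004;0 0.165 0.051 0 0 -0.004;0 0.185 0.055 0 0 -0.004;0 0.20 0.065 0 0 -0.004;0 0.21 0.078 0 0 -0.004;0 0.21 0.09 0 0 -0.004;0 0.21 0.096 0 0 -0.004'
python3 - <<'E'
from h import *
where();rows((-80,33,107))
cv2.imwrite('pics/s1.png',cv2.resize(snapshot('side')[120:280,200:400,::-1],(750,600)))
E
```

```text
clock: 4.43
tool_pos: [0.596, 0.0696, 0.1085]
orientation: [179.9, -0.0, -101.1]
force: [-1.1, 0.1, 1.8]
opening: 0.0002
gripper_force: 0.7
4.43 press mm [-80.2  32.5 108.5] [ 179.9   -0.  -101.1] [-1.1  0.1  1.8] 0.0
(-80, 33, 107) 0.001 -0.002 0.005 0.000 -0.000 -0.000
```

View pics/s1.png

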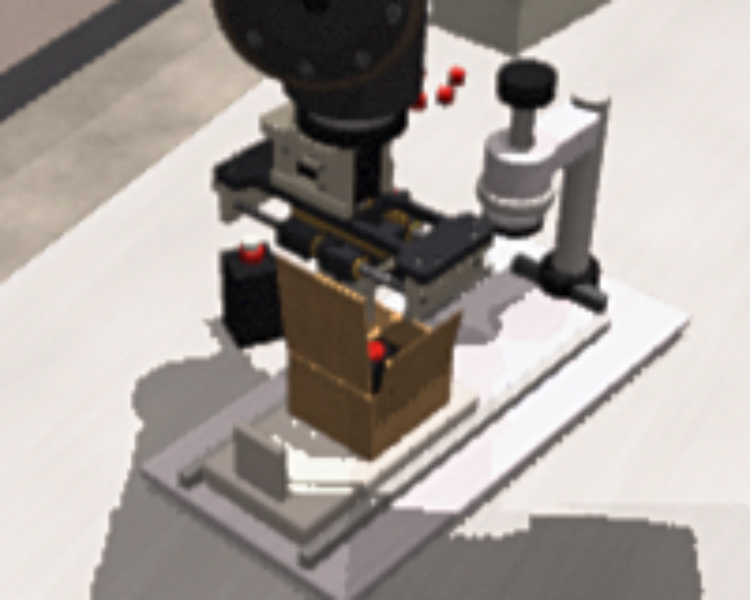

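```bash
python3 -m inch '0 0 0.006 0 0 0;0 0 0.008 0 0 0;0 0 0.008 0 0 0'
python3 -m inch '0 0 -0.1 0 0 0;0 0 -0.2 0 0 0;0 0.1 -0.2 0 0 0;0 0.22 -0.2 0 0 0;0 0.34 -0.2 0 0 0;0 0.432 -0.2 0 0 0;0 0.432 -0.2 0 0 0;0 0.432 -0.1 0 0 0;0 0.432 -0.055 0 0 0;0 0.432 -0.055 0 0 0'
python3 -c "
from h import *
where();rows((-80,-97,122))"
```

```text
clock: 4.73
tool_pos: [0.5964, 0.0695, 0.1081]
orientation: [180.0, -0.0, -101.1]
force: [-7.4, 0.1, 15.2]
opening: -0.0002
gripper_force: 7.4
clock: 5.57
tool_pos: [0.4679, 0.0938, 0.1208]
orientation: [179.8, -0.2, -101.1]
force: [-0.2, -0.6, -0.6]
opening: 0.0004
gripper_force: 0.0
5.57 press mm [-79.4 -97.8 120.8] [ 179.8   -0.2 -101.1] [-0.2 -0.6 -0.6] 0.0
(-80, -97, 122) -0.002 -0.003 -0.004 0.001 -0.001 -0.000
```

```bash
python3 -m inch '0 -0.04 0 0 0 0;0 -0.08 0 0 0 0;0 -0.12 0 0 0 0;0 -0.15 0 0 0 0;0 -0.175 0 0 0 0;0 -0.195 0.003 0 0 0;0 -0.208 0.012 0 0 0;0 -0.216 0.024 0 0 0;0 -0.216 0.036 0 0 0;0 -0.216 0.042 0 0 0'
python3 -m inch '0 0 0.003 0 0 0;0 0 0.005 0 0 0;0 0 0.005 0 0 0'
python3 -m inch '0 0 -0.1 0 0 0;0 0 -0.2 0 0 0;0 0 -0.3 0 0 0;0 0 -0.4 0 0 0;0 0 -0.46 0 0 0;0 0 -0.46 0 0 0'
python3 - <<'E'
from h import *
where()
cv2.imwrite('pics/s2.png',cv2.resize(snapshot('side')[120:280,200:400,::-1],(750,600)))
E
```

```text
clock: 6.4
tool_pos: [0.5334, 0.082, 0.1104]
orientation: [-180.0, 0.0, -101.1]
force: [1.2, -1.2, 1.2]
opening: 0.0003
gripper_force: 0.8
clock: 6.65
tool_pos: [0.533, 0.0821, 0.1093]
orientation: [-180.0, 0.0, -101.1]
force: [0.5, 0.4, 0.4]
opening: 0.0007
gripper_force: 0.3
clock: 7.15
tool_pos: [0.5346, 0.0827, 0.2519]
orientation: [-179.7, 0.2, -101.0]
force: [0.9, -0.3, -0.2]
opening: 0.0004
gripper_force: 0.0
7.15 press mm [-81.2 -30.2 251.9] [-179.7    0.2 -101. ] [ 0.9 -0.3 -0.2] 0.0
```

View pics/s2.png

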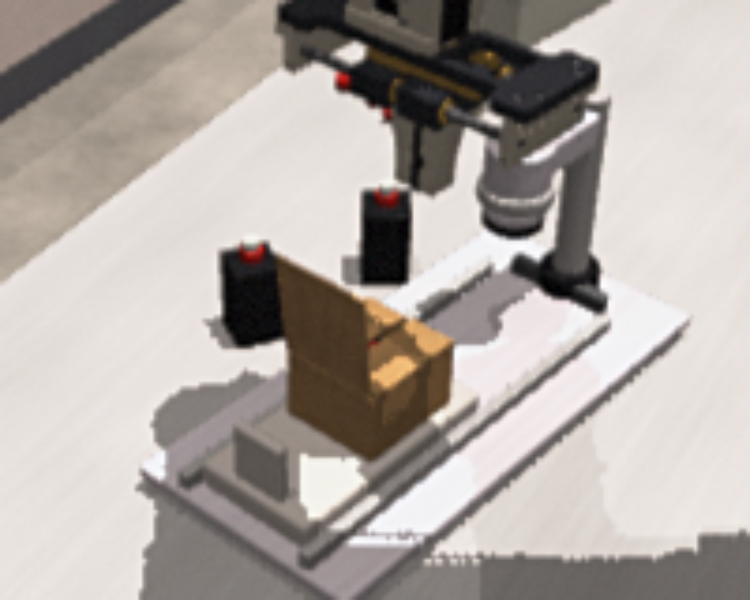

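```bash
python3 -m inch '-0.1 -0.04 0 0 0 0;-0.22 -0.1 0 0 0 0;-0.34 -0.1 0 0 0 0;-0.39 -0.1 0 0 0 0;-0.39 -0.1 0 0 0 0;-0.39 -0.1 0.1 0 0 0;-0.39 -0.1 0.2 0 0 0;-0.39 -0.1 0.28 0 0 0;-0.39 -0.1 0.28 0 0 0'
python3 - <<'E'
from h import *
where();rows(*[(-130+a-9.5,0,109+b) for a,b in((-15,58),(0,58),(20,58),(38,56),(52,50),(62,40),(70,30),(75,20),(78,10),(78,4))])
E
```

```text
clock: 7.95
tool_pos: [0.581, 0.189, 0.1571]
orientation: [179.5, -0.3, -101.1]
force: [-1.3, -0.3, -1.2]
opening: 0.0007
gripper_force: 0.0
7.95 press mm [-194.5   -5.1  157.1] [ 179.5   -0.3 -101.1] [-1.3 -0.3 -1.2] 0.001
(-154.5, 0, 167) 0.134 -0.017 -0.032 0.003 -0.002 -0.000
(-139.5, 0, 167) 0.184 -0.017 -0.032 0.003 -0.002 -0.000
(-119.5, 0, 167) 0.250 -0.017 -0.032 0.003 -0.002 -0.000
(-101.5, 0, 165) 0.310 -0.017 -0.025 0.003 -0.002 -0.000
(-87.5, 0, 159) 0.357 -0.018 -0.004 0.003 -0.002 -0.000
(-77.5, 0, 149) 0.390 -0.018 0.029 0.003 -0.002 -0.000
(-69.5, 0, 139) 0.416 -0.018 0.063 0.003 -0.002 -0.000
(-64.5, 0, 129) 0.433 -0.018 0.096 0.003 -0.002 -0.000
(-61.5, 0, 119) 0.443 -0.019 0.129 0.003 -0.002 -0.000
(-61.5, 0, 113) 0.443 -0.019 0.149 0.003 -0.002 -0.000
```

```bash
python3 -m inch '0 -0.017 0 0 0 0;0 -0.017 0 0 0 0;0 -0.017 0 0 0 0'
python3 - <<'E'
from h import *
where();rows(*[(-130+a-9.5,0,109+b) for a,b in((-15,58),(38,56),(78,4))])
E
```

```text
clock: 8.2
tool_pos: [0.5912, 0.1903, 0.1651]
orientation: [-179.9, 0.1, -101.1]
force: [-0.1, 1.1, 0.3]
opening: 0.0003
gripper_force: 0.0
8.2 press mm [-197.8    4.6  165.1] [-1.799e+02  1.000e-01 -1.011e+02] [-0.1  1.1  0.3] 0.0
(-154.5, 0, 167) 0.144 0.015 -0.007 -0.001 0.001 -0.000
(-101.5, 0, 165) 0.321 0.015 -0.000 -0.001 0.001 -0.000
(-61.5, 0, 113) 0.455 0.016 0.173 -0.001 0.001 -0.000
```

```bash
python3 -m inch '0.08 0.012 0 0 0 0;0.14 0.012 0 0 0 0;0.2 0.012 0 0 0 0;0.26 0.012 0 0 0 0;0.32 0.012 0.003 0 0 0;0.37 0.012 0.02 0 0 0;0.405 0.012 0.05 0 0 0;0.43 0.012 0.085 0 0 0;0.445 0.012 0.12 0 0 0;0.455 0.012 0.15 0 0 0'
python3 -m inch '0 0 0.008 0 0 0;0 0 0.016 0 0 0;0 0 0.016 0 0 0;0 0 0.016 0 0 0'
python3 - <<'E'
from h import *
where()
cv2.imwrite('pics/s3.png',cv2.resize(snapshot('side')[120:280,200:400,::-1],(750,600)))
E
```

```text
clock: 9.03
tool_pos: [0.5597, 0.056, 0.1164]
orientation: [179.9, -0.0, -101.1]
force: [-0.2, 0.4, -0.6]
opening: 0.0002
gripper_force: 0.2
clock: 9.37
tool_pos: [0.5605, 0.0574, 0.1134]
orientation: [-180.0, -0.0, -101.0]
force: [-0.4, -0.3, 0.4]
opening: 0.0003
gripper_force: 0.0
9.37 press mm [-61.4   0.  113.4] [-180.   -0. -101.] [-0.4 -0.3  0.4] 0.0
```

View pics/s3.png

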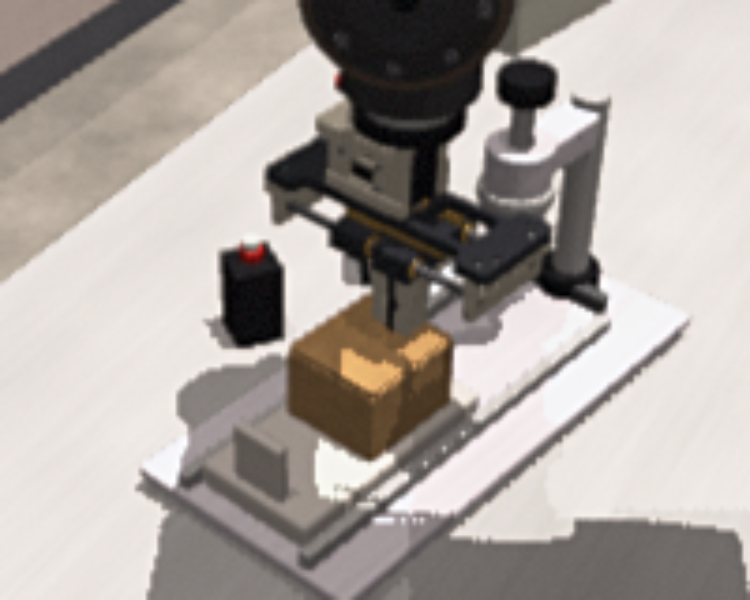

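```bash
python3 -m inch '0 0 0.005 0 0 0;0 0 0.009 0 0 0;0 0 0.009 0 0 0;0 0 0.009 0 0 0'
python3 -c "
from h import *
where()"
```

```text
clock: 9.75
tool_pos: [0.5609, 0.0573, 0.1118]
orientation: [-179.9, 0.1, -101.0]
force: [-1.2, 1.0, 6.9]
opening: 0.0006
gripper_force: 3.3
9.75 press mm [-61.4   0.4 111.8] [-1.799e+02  1.000e-01 -1.010e+02] [-1.2  1.   6.9] 0.001
```

```bash
python3 -m inch '0 0 -0.08 0 0 0;0 0 -0.16 0 0 0;-0.1 0 -0.18 0 0 0;-0.22 0 -0.18 0 0 0;-0.34 0 -0.18 0 0 0;-0.46 0 -0.18 0 0 0;-0.56 0 -0.18 0 0 0;-0.605 0 -0.18 0 0 0;-0.605 0 -0.1 0 0 0;-0.605 0 0 0 0 0'
python3 -m inch '0 0 0.1 0 0 0;0 0 0.15 0 0 0;0 0 0.15 0 0 0;0 0 0.15 0 0 0'
python3 - <<'E'
from h import *
where();rows((-219,0,66),(-49,0,66))
cv2.imwrite('pics/s4.png',cv2.resize(snapshot('side')[120:280,200:400,::-1],(750,600)))
E
```

```text
clock: 10.58
tool_pos: [0.5967, 0.2373, 0.1125]
orientation: [-179.8, 0.2, -101.0]
force: [-0.4, -0.0, -0.6]
opening: 0.0003
gripper_force: 0.0
clock: 10.92
tool_pos: [0.5949, 0.2346, 0.0653]
orientation: [179.9, -0.1, -101.1]
force: [0.2, 0.5, -0.2]
opening: 0.0005
gripper_force: 0.0
10.92 press mm [-241.9   -0.3   65.3] [ 1.799e+02 -1.000e-01 -1.011e+02] [ 0.2  0.5 -0.2] 0.001
(-219, 0, 66) 0.076 -0.001 -0.002 0.000 -0.000 -0.000
(-49, 0, 66) 0.643 -0.001 -0.001 0.000 -0.000 -0.000
```

View pics/s4.png

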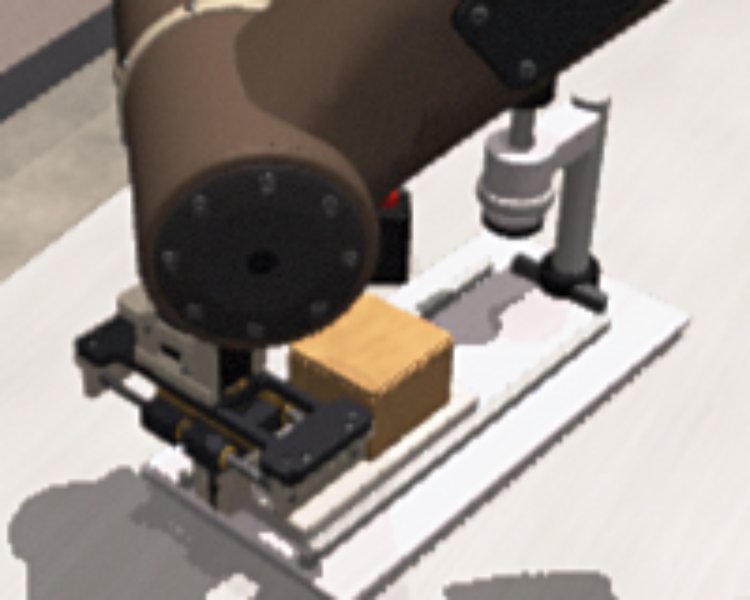

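```bash
python3 -m inch '0.05 0 0 0 0 0;0.1 0 0 0 0 0;0.17 0 0 0 0 0;0.24 0 0 0 0 0;0.31 0 0 0 0 0;0.38 0 0 0 0 0;0.45 0 0 0 0 0;0.51 0 0 0 0 0;0.56 0 0 0 0 0;0.58 0 0 0 0 0'
python3 -m inch '0.01 0 0 0 0 0;0.02 0 0 0 0 0;0.03 0 0 0 0 0;0.04 0 0 0 0 0;0.05 0 0 0 0 0;0.055 0 0 0 0 0'
python3 -c "
from h import *
where()"
```

```text
clock: 11.8
tool_pos: [0.5619, 0.0625, 0.0672]
orientation: [-179.9, 0.1, -101.2]
force: [-1.0, 3.4, 2.1]
opening: 0.0006
gripper_force: 1.7
clock: 12.3
tool_pos: [0.5591, 0.0488, 0.0658]
orientation: [-180.0, 0.1, -101.1]
force: [-0.7, 14.9, 3.3]
opening: 0.0004
gripper_force: 6.8
12.3 press mm [-52.7   0.2  65.8] [-1.800e+02  1.000e-01 -1.011e+02] [-0.7 14.9  3.3] 0.0
```

```bash
python3 -m inch '0.01 0 0 0 0 0;0.01 0 0 0 0 0;0.01 0 0 0 0 0;0.01 0 0 0 0 0'
python3 - <<'E'
from h import *
where();rows((-80,0,66))
cv2.imwrite('pics/t5.png',cv2.resize(snapshot('top')[130:310,230:470,::-1],(800,600)))
E
```

```text
clock: 12.63
tool_pos: [0.5591, 0.0488, 0.0658]
orientation: [-179.9, 0.3, -101.0]
force: [-1.9, 20.8, 3.4]
opening: 0.0003
gripper_force: 10.0
12.63 press mm [-52.7   0.3  65.8] [-179.9    0.3 -101. ] [-1.9 20.8  3.4] 0.0
(-80, 0, 66) -0.091 0.001 -0.000 -0.001 0.002 0.000
```

View pics/t5.png

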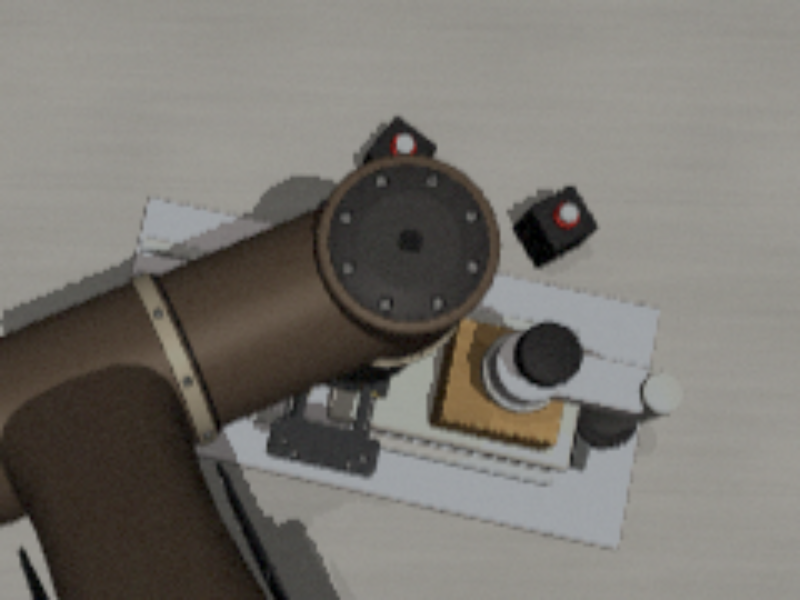

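```bash
python3 -m inch '-0.06 0 0 0 0 0;-0.1 0 0 0 0 0;-0.1 0 -0.12 0 0 0;-0.1 0 -0.24 0 0 0;-0.1 0 -0.36 0 0 0;-0.1 0 -0.48 0 0 0;-0.1 0 -0.6 0 0 0;-0.1 0 -0.72 0 0 0;-0.1 0 -0.82 0 0 0;-0.1 0 -0.82 0 0 0'
python3 - <<'E'
from h import *
where();rows((80,0,310),(80,0,275))
E
```

```text
clock: 13.52
tool_pos: [0.5657, 0.0744, 0.3182]
orientation: [-179.6, 0.2, -101.1]
force: [1.6, 0.1, 0.7]
opening: 0.0004
gripper_force: 0.0
13.52 press mm [-79.1   1.9 318.2] [-179.6    0.2 -101.1] [1.6 0.1 0.7] 0.0
(80, 0, 310) 0.530 0.007 0.026 -0.002 0.001 0.000
(80, 0, 275) 0.531 0.008 0.143 -0.002 0.001 0.000
```

```bash
python3 -m inch '0.12 0 0 0 0 0;0.24 0 0 0 0 0;0.36 0 0 0 0 0;0.48 0 0 0 0 0;0.53 0 0 0 0 0;0.53 0 0 0 0 0;0.53 0 0.05 0 0 0;0.53 0 0.1 0 0 0;0.53 0 0.12 0 0 0;0.53 0 0.12 0 0 0'
python3 - <<'E'
from h import *
where();rows((80,0,264),(80,0,237))
cv2.imwrite('pics/s6.png',cv2.resize(snapshot('side')[60:260,220:470,::-1],(750,600)))
E
```

```text
clock: 14.35
tool_pos: [0.5319, -0.0813, 0.2735]
orientation: [179.8, -0.1, -101.1]
force: [-0.4, -0.7, 0.4]
opening: 0.0005
gripper_force: 0.0
14.35 press mm [ 80.2  -1.4 273.5] [ 1.798e+02 -1.000e-01 -1.011e+02] [-0.4 -0.7  0.4] 0.0
(80, 0, 264) -0.001 -0.005 0.032 0.001 -0.000 -0.000
(80, 0, 237) -0.001 -0.005 0.122 0.001 -0.000 -0.000
```

View pics/s6.png

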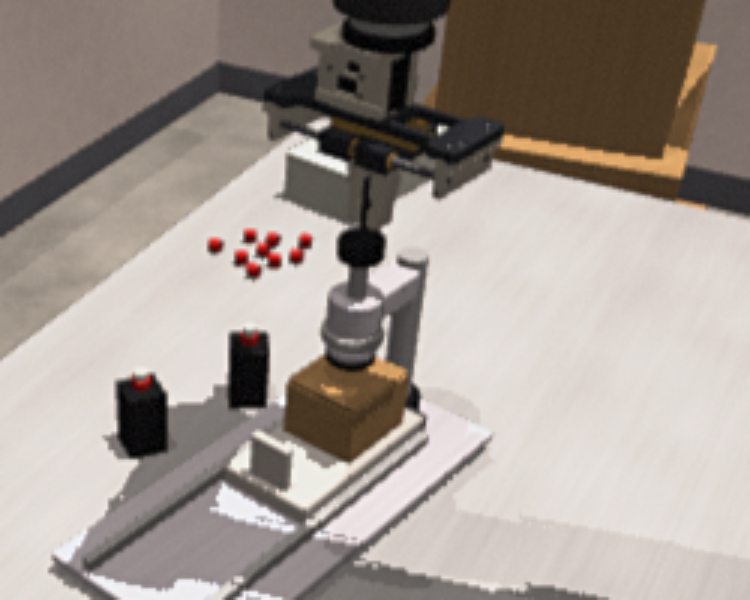

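Carton is home and closed under the head, with the fingers centred over the knob. Lowering gently to find contact.

```bash
python3 -m inch '0 0 0.02 0 0 0;0 0 0.04 0 0 0;0 0 0.05 0 0 0;0 0 0.055 0 0 0;0 0 0.055 0 0 0;0 0 0.055 0 0 0'
python3 -c "
from h import *
where()"
python3 -m inch '0 0 0.01 0 0 0;0 0 0.02 0 0 0;0 0 0.03 0 0 0;0 0 0.03 0 0 0;0 0 0.03 0 0 0'
python3 -c "
from h import *
where()"
```

```text
clock: 14.9
tool_pos: [0.5331, -0.0813, 0.2598]
orientation: [-180.0, 0.0, -101.1]
force: [-3.0, 2.5, 5.7]
opening: 0.0005
gripper_force: 2.6
14.9 press mm [ 80.   -0.3 259.8] [-180.     0.  -101.1] [-3.   2.5  5.7] 0.0
clock: 15.32
tool_pos: [0.5332, -0.0814, 0.2513]
orientation: [-179.9, 0.0, -101.1]
force: [-2.7, 3.1, 8.5]
opening: 0.0005
gripper_force: 4.0
15.32 press mm [ 8.000e+01 -1.000e-01  2.513e+02] [-179.9    0.  -101.1] [-2.7  3.1  8.5] 0.0
```

```bash
python3 -m inch '0 0 0.01 0 0 0;0 0 0.02 0 0 0;0 0 0.03 0 0 0;0 0 0.037 0 0 0;0 0 0.041 0 0 0;0 0 0.044 0 0 0;0 0 0.044 0 0 0;0 0 0.044 0 0 0;0 0 0.044 0 0 0'
python3 -c "
from h import *
where()"
```

```text
clock: 16.07
tool_pos: [0.5333, -0.0814, 0.2388]
orientation: [-179.9, 0.0, -101.1]
force: [-4.9, 3.3, 12.3]
opening: -0.0001
gripper_force: 6.1
16.07 press mm [ 8.000e+01 -1.000e-01  2.388e+02] [-179.9    0.  -101.1] [-4.9  3.3 12.3] -0.0
```

```bash
python3 -m inch '0 0 0.003 0 0 0;0 0 0.006 0 0 0;0 0 0.006 0 0 0;0 0 0.006 0 0 0;0 0 0.006 0 0 0;0 0 0.006 0 0 0'
python3 - <<'E'
from h import *
where()
for c in('side','top'): cv2.imwrite(f'pics/e_{c}.png',snapshot(c)[...,::-1])
cv2.imwrite('pics/e.png',cv2.resize(cv2.imread('pics/e_side.png')[60:260,220:470],(750,600)))
E
```

```text
clock: 16.57
tool_pos: [0.5333, -0.0814, 0.2372]
orientation: [-179.9, 0.0, -101.1]
force: [-5.8, 3.0, 12.0]
opening: 0.0002
gripper_force: 6.4
16.57 press mm [ 8.010e+01 -1.000e-01  2.372e+02] [-179.9    0.  -101.1] [-5.8  3.  12. ] 0.0
```

View pics/e.png

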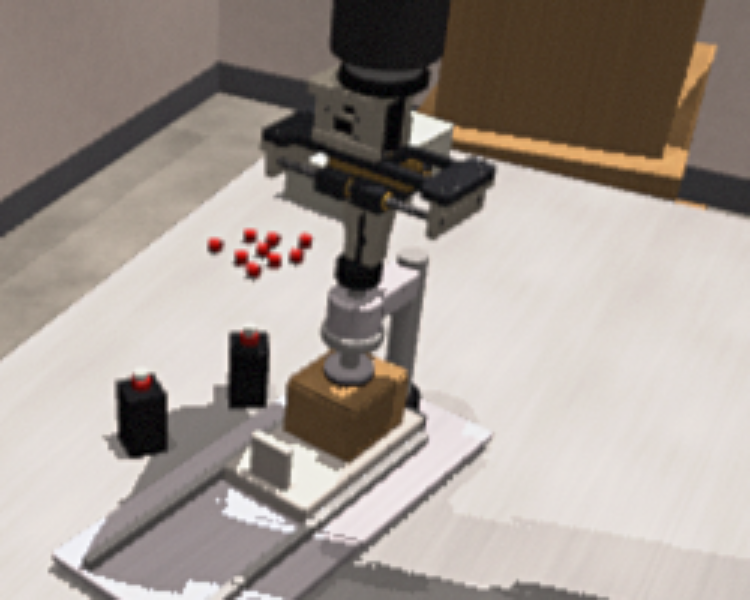

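The ram is held at about 23 mm, its pad is on the lid, and the carton is home under the press head.

```bash
python3 -c "
from plant import close_job
print(close_job())"
```

```text
the job is handed in; nothing more can be done
None
```

The job is handed in: both side flaps and then the lid are folded flat, the nest is at its stop, and the fingers are holding the ram about 23 mm down with about 12 N; I did not see a verdict.

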